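Bed a glued lantern panel in the sprung jig

ROBOT

A 6-joint arm with a two-finger parallel gripper is mounted at the origin on the work surface. World frame = base frame: x ahead of the robot, y to its left, z up, the work surface at z = 0. Lengths are in m, angles in degrees, forces in N, time in s.
With the tool pointing down it reaches from about 0.2 to 0.875 m from the base axis. Payload 3.4 kg.
Tool frame: the origin (TCP) lies midway between the tips of the shut fingers; the grasp point (between the pads) lies 19 mm behind it; z points along the fingers, y is the line along which they close (so a half turn about z gives the same grasp; the last joint's range is limited). The gripper opens to 94 mm and grips with 3 to 60 N. Pads are 16 mm wide; open, the fingers measure 119 mm over their backs; the gripper's body (75 mm by 177 mm) begins 78 mm behind the grasp point.
Start: joints at [64.63, 15.808, 86.224, -0, 77.962, -6.933], TCP at [0.182, 0.546, 0.205] pointing down, gripper open.
Joint ranges: [-165.64, 165.64], [-43.16, 119.46], [12.63, 154.43], [-67.54, 247.53], [6.08, 155.33], [-154.97, 154.97]. Speed limits (degrees/s): [147.25, 147.25, 180, 180, 180, 180].

INTERFACE

Orientations are given as [roll, pitch, yaw] about the fixed x, y, z axes, in that order (R = Rz(yaw) Ry(pitch) Rx(roll)).
In Python, from cell import r, vision gives the robot as it stands. The module is installed in compiled form; this text tells all that it offers.
- The arm moves only by the tool arm_command, never from a script. Its argument "increments" is a list of rows, each an object of numbers: "ax", "ay", "az": the turn, a rotation vector about the world's x, y, z in units of 180 degrees (1.0 is 180 degrees); "x", "y", "z": the shift along the world's x, y, z in units of 0.3 m (1.0 is 0.3 m); "grip": the opening, from 0 (shut) to 1 (fully open). A call has 1 to 8 rows; each row shifts and turns the commanded pose from where the row before left it; what a row does not reach is not made up. A row lasts 1/10 s, in which the tool goes at most 50 mm and 8.59 degrees, less where a joint would pass 70% of its speed; a pose out of reach is approached as far as the arm can. A call with a number of a shift or a turn outside -1 to 1 is refused whole. A call with a gripper value outside its range is refused whole. The fingers move at their own pace and stop on an object; the grip force is fixed at half the most. Time passes only in rows, so rows that do not move let the fingers close. It gives the time, the measured TCP pose, the force, the opening and the grip force at its end, in the units of the state.
- r.get_state(): the state, without advancing time (a new reading comes with each control period).
- vision.get_image(name): name is "side" or "top"; returns the picture (400x640x3 uint8, blue, green, red); there is no depth.
- vision.camera_params(name): a dict with "mtx" (3x3 intrinsics, pixels), "rvec" (rotation vector, rad) and "tvec" (3), from world to camera coordinates, as OpenCV has them. Camera axes: x right, y down, z forward; pixel columns grow to the right and rows downward; lengths in m; the calibration is good to about 2 mm. A picture is of the moment at which its call begins. camera_params takes no time and is no camera call.
- r.hand_in(): hands the job in; it is judged then, once.
The state is a dict: "clock": time; "qpos": joint angles; "joint_velocities": joint speeds; "tau": joint torques, N m; "ee_pos": TCP position; "ee_rot": TCP orientation; "contact_force": force on the tool from outside, world axes, zero at the start; "wrist_torque": the same for the moment, N m; "width": finger opening in m; "grip_force": force on a finger pad.
Only numpy, scipy, OpenCV 4.12 (cv2) and the standard library are available. Lean on these libraries where they do the work, as an engineer would, in place of code of your own. Each camera call takes 0.05 s, during which the arm holds its last target. There are 200 camera calls.

TASK

Without gripping it, gently push the freshly glued lantern panel on the jig's sprung bed fully home and square into the corner of the two fences, then stand the slimmer wooden post upright in the bed's square socket, right to the bottom, to keep the panel there. Finally press straight down on the panel with your shut fingertips at about 12 N (keep within 9 to 16 N) for two seconds so that the glue takes, then let go. The glue is wet: never push on the panel with more than 20 N, and leave everything else on the bench alone.

Things in the scene. Friction and masses are not known exactly. Their poses are not given: they have to be found in the camera images.
- bed: Jig bed: plywood slab 190 (x) x 220 (y) x 40 mm on springs; it only sinks straight down, up to 14 mm, when loaded. Origin at the centre of its underside, z up; flat top at z = 40 mm. Two fences stand 22 mm above the top: back fence along the +x edge (inner face at x = 80 mm), side fence along the +y edge (inner face at y = 95 mm).
- socket (a point): Middle of the mouth of the bed's square socket, a hole 27 x 27 mm and 30 mm deep; at x = -36.5, y = 70, z = 40 mm of the bed's frame, same axes.
- home (a point): Where the panel's origin lies when the panel is in the corner: on the bed's top at x = 30, y = 25 mm of the bed's frame; same axes as the bed.
- panel: The lantern panel: a flat light-wood lattice frame 100 (x) x 140 (y) x 18 mm with a thin back and a round flat boss (44 mm across, its top 18 mm up) in the middle, 0.2 to 0.4 kg, lying loose on the bed. Origin at the centre of its underside, z up. Freshly glued: at most 20 N of push.
- keeper: The slimmer of two upright wooden posts: 24 x 24 x 90 mm, standing on the bench; it fits the socket and then stands 60 mm above the bed's top. Origin at the centre of its foot, z along it.
- thick_post: The thicker upright wooden post, 34 x 34 x 90 mm: not needed, too thick for the socket. Origin at the centre of its foot.
- glue_a: Glue bottle, 52 mm wide, 130 mm tall. Origin under its centre. Bystander.
- glue_b: Glue bottle, 52 mm wide, 130 mm tall. Origin under its centre. Bystander.
- scissors: Scissors lying flat, 180 mm long, 10 mm thick. Origin near the pivot. Bystander.
- brush_pot: Clay pot 80 mm wide with brushes, 205 mm tall. Origin under its centre. Bystander.
- offcut: Plywood offcut 50 x 150 x 12 mm lying flat. Origin under its centre. Bystander.
- water_bowl: White bowl 110 mm wide, 45 mm tall. Origin under its centre. Bystander.
Not all that is in view belongs to the job. Several things have the shape of the panel; the one meant has the colours described above. Leave any turquoise look-alike of the keeper alone.

How it is judged (in metres and radians):
On the way, in this order (a step that is already met when the one before it is completed fails the run):
1. the panel lies home and square in the corner of the fences, not touched (horizontal distance between panel and home below 0.005 m and angle between the x axis of panel and the x axis of bed, either way round below 0.035 rad and z of panel in the frame of bed below 0.043 m and contact force between the fingers and panel below 0.5 N), for 0.2 s.
2. the slim post stands upright at the bottom of the socket, let go, with the panel still home (horizontal distance between panel and home below 0.005 m and angle between the x axis of panel and the x axis of bed, either way round below 0.035 rad and z of panel in the frame of bed below 0.043 m and x of keeper in the frame of bed between -0.0425 and -0.0305 m and y of keeper in the frame of bed between 0.064 and 0.076 m and z of keeper in the frame of bed below 0.016 m and angle between keeper's own z axis and vertical below 0.15 rad and contact force between the fingers and keeper below 0.5 N), for 0.2 s.
3. the fingers press the panel down on the sprung bed with 8 to 18 N for 1.5 s, panel home and post in place (horizontal distance between panel and home below 0.005 m and angle between the x axis of panel and the x axis of bed, either way round below 0.035 rad and z of panel in the frame of bed below 0.043 m and x of keeper in the frame of bed between -0.0425 and -0.0305 m and y of keeper in the frame of bed between 0.064 and 0.076 m and z of keeper in the frame of bed below 0.016 m and angle between keeper's own z axis and vertical below 0.15 rad and contact force between the fingers and panel between 8 and 18 N and height (world z) of bed below 0.0285 m), for 1.5 s.
At the end, for the whole second after the job is handed in: The panel lies flat in the corner, its origin within 5 mm of home horizontally and square to the bed within 2 degrees; the slim post stands in the socket within 6 mm of its centre, its foot within 6 mm of the bottom, within 8 degrees of upright; the bed has risen again and all is at rest (horizontal distance between panel and home below 0.005 m and angle between the x axis of panel and the x axis of bed, either way round below 0.035 rad and z of panel in the frame of bed below 0.043 m and x of keeper in the frame of bed between -0.0425 and -0.0305 m and y of keeper in the frame of bed between 0.064 and 0.076 m and z of keeper in the frame of bed below 0.016 m and angle between keeper's own z axis and vertical below 0.15 rad and height (world z) of bed above 0.028 m and linear speed of each of panel, keeper below 0.02 m/s); the robot touches nothing.
It fails at once if the fingers push on the panel with more than 25 N (the 20 N limit with a margin) (contact force between the fingers and panel above 25 N).
It fails at once if a bystander is moved by more than 30 mm (distance of any of thick_post, glue_a, glue_b, scissors, brush_pot, offcut, water_bowl from where it was at the start of the episode above 0.03 m).
It also fails if it takes over 72 s, if anything falls off the work surface, if the arm or the gripper's body presses on something with over 40 N, if the wrist force passes 120 N, or if a joint passes its speed limit or range.

## Working session

There is one attempt and no reset: what is moved stays moved. The work goes in short steps, Python scripts to look and compute and a tool call to move; the robot and the scene stay as the last step left them, time stands still between calls to the robot, and variables do not carry over. Pictures are saved under pics/ and viewed, at most 10 in all, crops included, and the job is handed in when it is done.

Besides the shell and the picture viewer there is one more tool, called after ">>>" in YAML: its name, and indented under it one key for each argument. arm_command: Moves the arm, as the interface text tells. Its arguments: {"type":"object","properties":{"increments":{"type":"array"}},"required":["increments"]}

```bash
mkdir -p pics
python3 - <<'E'
from cell import r, vision
import cv2
for n in("side","top"):
    cv2.imwrite(f"pics/{n}0.png",vision.get_image(n)); p=vision.camera_params(n); print(n,p)
print(r.get_state())
E
```

```text
side {'mtx': array([[489.27962736,   0.        , 320.49481737],
       [  0.        , 489.27962736, 201.47119321],
       [  0.        ,   0.        ,   1.        ]]), 'rvec': array([ 2.35597617, -0.15097928,  0.03706833]), 'tvec': array([-0.57072229,  0.07461685,  1.44341368])}
top {'mtx': array([[397.32197942,   0.        , 317.99177856],
       [  0.        , 397.32197942, 198.97942908],
       [  0.        ,   0.        ,   1.        ]]), 'rvec': array([ 2.15020486, -2.19554182,  0.07786845]), 'tvec': array([-0.00164538,  0.56345873,  0.99434405])}
{'clock': 0.1, 'qpos': array([ 6.46307989e+01,  1.58456431e+01,  8.62855666e+01,  5.02125515e-04,
        7.79608920e+01, -6.93338773e+00]), 'joint_velocities': array([-0.05186743, -0.13189363, -0.20469886, -0.03488021, -0.10634805,
       -0.0097337 ]), 'tau': array([ 1.19245244e-03, -4.05455446e+01, -2.37779725e+01,  7.02330004e-02,
        2.98890495e-02, -4.91081028e-05]), 'ee_pos': array([0.18163995, 0.54505138, 0.20469155]), 'ee_rot': array([-1.79908631e+02, -1.16054012e-02,  1.61564072e+02]), 'contact_force': array([0.32853125, 0.03989962, 0.0097594 ]), 'wrist_torque': array([-0.00806081, -0.06221561,  0.02860413]), 'grip_force': 0.0, 'width': 0.09419609310662129}
```

View pics/side0.png

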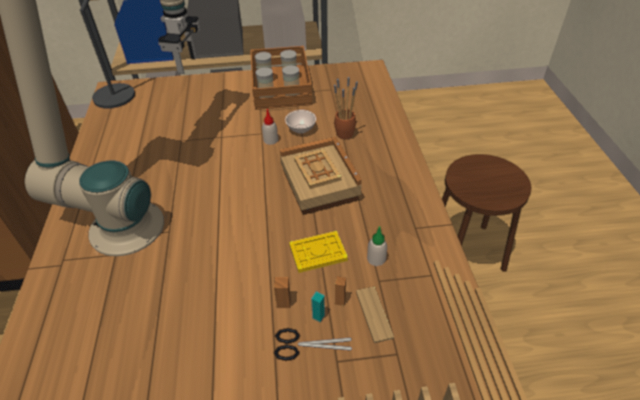

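View pics/top0.png

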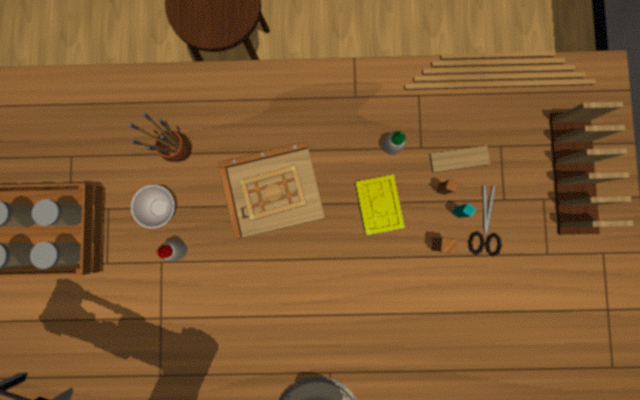

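Side: the bed with the light-wood panel is at (318,168). The yellow look-alike panel is at (318,250). The posts are at (283,292), which looks thicker, and (341,290), which looks slimmer, with a turquoise look-alike at (318,306). Top: panel (272,193), socket about (244,212), posts (447,186) slim and (444,244) thick, turquoise (465,210), yellow panel (380,204).

Candidates: for the panel, light-wood on the bed or yellow on the bench, so I take the light-wood one. For the keeper, wood (447,186), wood (444,244) or turquoise (465,210), so I take (447,186) and check it in the crops.

Run:
```python
import cv2,numpy as np
t=cv2.imread("pics/top0.png"); s=cv2.imread("pics/side0.png")
R=lambda i,k:cv2.resize(i,None,fx=k,fy=k,interpolation=cv2.INTER_CUBIC)
a=R(t[140:245,210:335],6); cv2.imwrite("pics/c1.png",a[:600,:750])
cv2.imwrite("pics/c2.png",R(s[135:215,270:370],7))
b=np.hstack([R(t[170:260,425:485],6)[:540],R(s[265:325,265:355],4.4).repeat(1,0)[:264].copy() if 0 else cv2.copyMakeBorder(R(s[265:325,265:355],4.5),0,270,0,0,cv2.BORDER_CONSTANT)])
cv2.imwrite("pics/c3.png",b); print(a.shape,b.shape)
```

```text
(630, 750, 3) (540, 765, 3)
```

View pics/c1.png

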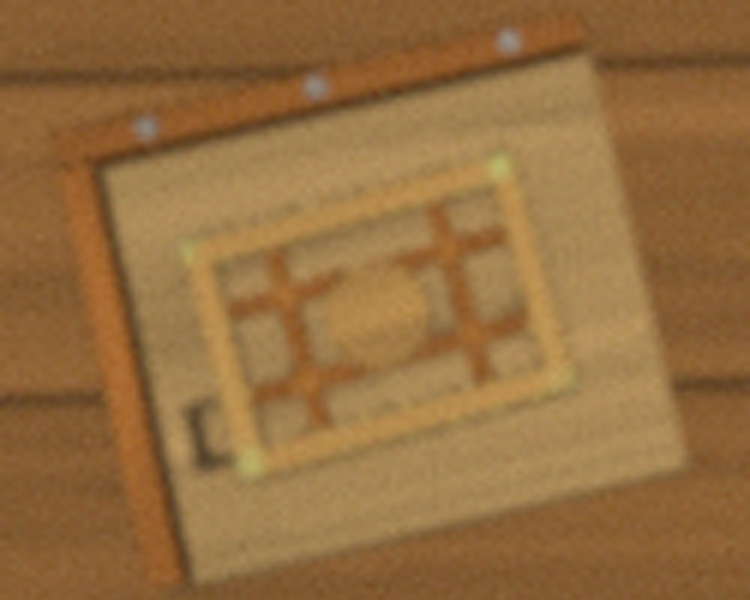

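View pics/c2.png

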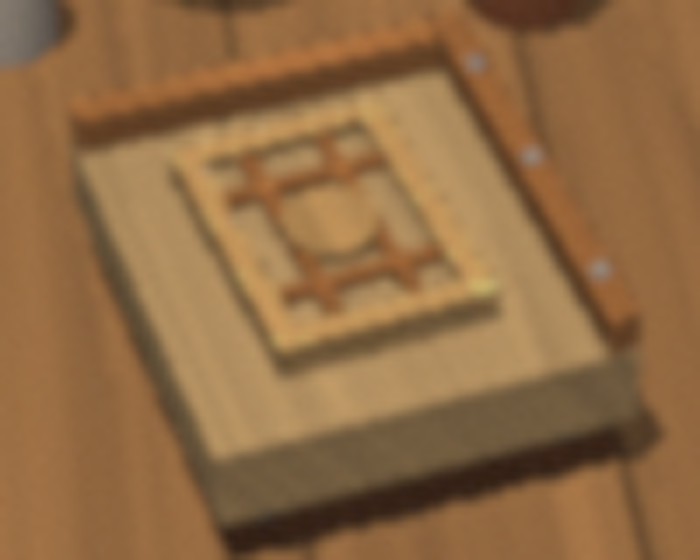

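View pics/c3.png

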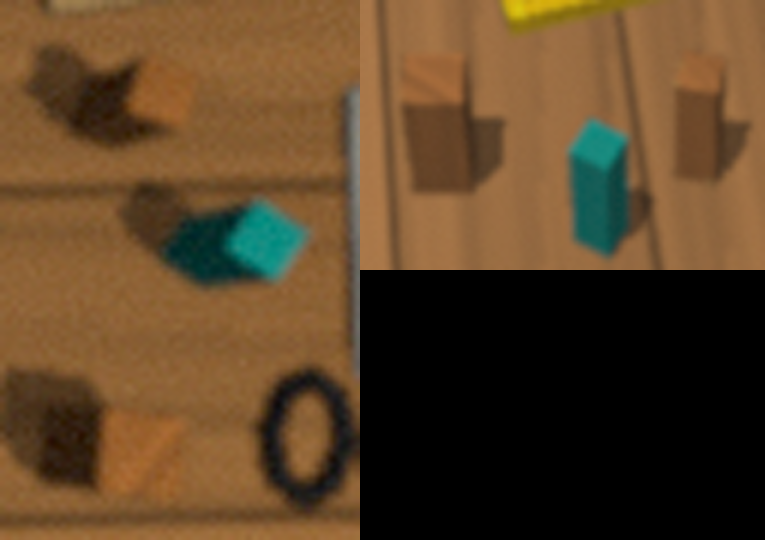

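The crops show the slim post at top (452,185) and side (341,281), clearly narrower than the thick one. The panel sits off the corner and covers part of the socket. The corners can be picked by eye, so I'll triangulate them.

```bash
cat > h.py <<'E'
import cv2,numpy as np
from cell import r,vision
def P(n):
    p=vision.camera_params(n); return p['mtx'],cv2.Rodrigues(p['rvec'])[0],np.array(p['tvec'])
def tri(a,b):
    (Ka,Ra,ta),(Kb,Rb,tb)=P('top'),P('side')
    X=cv2.triangulatePoints(Ka@np.c_[Ra,ta],Kb@np.c_[Rb,tb],np.float64(a).T,np.float64(b).T); return (X[:3]/X[3]).T
def plane(n,px,z):
    K,R,t=P(n); c=-R.T@t
    d=(R.T@np.linalg.inv(K)@np.c_[np.float64(px),np.ones(len(px))].T).T
    return c+d*((z-c[2])/d[:,2])[:,None]
def proj(n,X):
    K,R,t=P(n); return cv2.projectPoints(np.float64(X),cv2.Rodrigues(R)[0],t,K,None)[0][:,0]
def fit(L,W):  # 2D rigid local->world
    L=np.float64(L);W=np.float64(W)[:,:2]
    l=L-L.mean(0);w=W-W.mean(0);a=np.arctan2((l[:,0]*w[:,1]-l[:,1]*w[:,0]).sum(),(l*w).sum())
    Rm=np.array([[np.cos(a),-np.sin(a)],[np.sin(a),np.cos(a)]]); o=W.mean(0)-Rm@L.mean(0)
    return o,np.degrees(a),np.abs((Rm@L.T).T+o-W).max()
E
python3 - <<'E'
from h import *
np.set_printoptions(precision=4,suppress=True)
c=lambda p,o,k:(np.float64(p)+.5)/k-.5+o
A=lambda p:c(p,[210,140],6); B=lambda p:c(p,[270,135],7)
C=lambda p:c(p,[425,170],6); D=lambda p:c(np.float64(p)-[360,0],[265,265],4.5)
bt=A([[690,467],[592,55],[190,582]]);bs=B([[215,460],[612,358],[80,152]])
X=tri(bt,bs);L=[[-.095,-.11],[.08,-.11],[-.095,.095]];print('bed',X,fit(L,X),fit(L,plane('top',bt,X[:,2].mean())),fit(L,plane('side',bs,X[:,2].mean())))
pt=A([[250,468],[190,245],[502,163],[570,380]]);ps=B([[283,352],[175,155],[370,103],[497,298]])
pt=A([[190,245],[250,468],[570,380],[502,163]]);ps=B([[370,103],[175,155],[283,352],[497,298]])
L=[[.05,.07],[-.05,.07],[-.05,-.07],[.05,-.07]]
X=tri(pt,ps);print('panel',X,fit(L,X),fit(L,plane('top',pt,X[:,2].mean())),fit(L,plane('side',ps,X[:,2].mean())))
kt=C([[140,57],[197,75],[185,130],[127,105]]);ks=D([[685,52],[724,58],[720,97],[676,90]])
X=tri(kt.mean(0)[None],ks.mean(0)[None]);print('keeper',X)
for n,k in(('top',kt),('side',ks)):
    Y=plane(n,k,.09);print(n,Y[:,:2],Y.mean(0))
tt=C([[103,408],[185,418],[178,500],[97,488]]);Y=plane('top',tt,.09);print('thick',Y.mean(0))
print('turq',plane('top',C([[265,240]]),.09))
E
```

```text
bed [[ 0.514  -0.0291  0.0683]
 [ 0.6855  0.0077  0.0689]
 [ 0.4715  0.1747  0.0692]] (array([0.5844, 0.0993]), np.float64(11.739120660059777), np.float64(0.0016323804616341087)) (array([0.5843, 0.0993]), np.float64(11.663343722876373), np.float64(0.0015713864837580693)) (array([0.5845, 0.0994]), np.float64(11.80213689000136), np.float64(0.0021144443659699697))
panel [[0.6049 0.1706 0.0857]
 [0.5145 0.147  0.0855]
 [0.5484 0.0186 0.0806]
 [0.6413 0.045  0.0749]] (array([0.5773, 0.0953]), np.float64(15.418736428588268), np.float64(0.005443267979371752)) (array([0.5781, 0.0956]), np.float64(14.440874958324319), np.float64(0.005614795042510057)) (array([0.5765, 0.0955]), np.float64(14.395655345825707), np.float64(0.003639679796990536))
keeper [[ 0.585  -0.3358  0.0851]]
top [[ 0.5989 -0.3261]
 [ 0.5911 -0.3484]
 [ 0.5692 -0.3425]
 [ 0.5797 -0.32  ]] [ 0.5847 -0.3342  0.09  ]
side [[ 0.5776 -0.3237]
 [ 0.598  -0.3304]
 [ 0.5919 -0.3552]
 [ 0.5693 -0.3476]] [ 0.5842 -0.3392  0.09  ]
thick [ 0.4418 -0.3189  0.09  ]
turq [[ 0.5248 -0.3719  0.09  ]]
```

Bed: centre (0.584,0.099), yaw 11.7°, top z about 0.069. Panel: (0.5775,0.0955), yaw about 14.5°. Keeper: (0.5845,-0.3365), yaw about -18°. Next I move behind the panel's -x edge.

>>> arm_command:
  increments:
    - {"x": 0.0774,"y": -0.1105,"az": 0.012,"grip": 0}
    - {"x": 0.0774,"y": -0.1105,"az": 0.012,"grip": 0}
    - {"x": 0.0774,"y": -0.1105,"az": 0.012,"grip": 0}
    - {"x": 0.0774,"y": -0.1105,"az": 0.012,"grip": 0}
    - {"x": 0.0774,"y": -0.1105,"az": 0.012,"grip": 0}
    - {"x": 0.0774,"y": -0.1105,"az": 0.012,"grip": 0}
    - {"x": 0.0774,"y": -0.1105,"az": 0.012,"grip": 0}

```text
schema error: expected keys ax, ay, az, x, y, z, grip
```

>>> arm_command:
  increments:
    - {"x": 0.0774,"y": -0.1105,"az": 0.012,"grip": 0}
    - {"x": 0.0774,"y": -0.1105,"az": 0.012,"grip": 0}
    - {"x": 0.0774,"y": -0.1105,"az": 0.012,"grip": 0}
    - {"x": 0.0774,"y": -0.1105,"az": 0.012,"grip": 0}
    - {"x": 0.0774,"y": -0.1105,"az": 0.012,"grip": 0}
    - {"x": 0.0774,"y": -0.1105,"az": 0.012,"grip": 0}
    - {"x": 0.0774,"y": -0.1105,"az": 0.012,"grip": 0}
    - {"grip": 0}

```text
schema error: expected keys ax, ay, az, x, y, z, grip
```

All keys are needed in every row.

>>> arm_command:
  increments:
    - {"ax": 0,"ay": 0,"az": 0.012,"x": 0.0774,"y": -0.1105,"z": 0,"grip": 0}
    - {"ax": 0,"ay": 0,"az": 0.012,"x": 0.0774,"y": -0.1105,"z": 0,"grip": 0}
    - {"ax": 0,"ay": 0,"az": 0.012,"x": 0.0774,"y": -0.1105,"z": 0,"grip": 0}
    - {"ax": 0,"ay": 0,"az": 0.012,"x": 0.0774,"y": -0.1105,"z": 0,"grip": 0}
    - {"ax": 0,"ay": 0,"az": 0.012,"x": 0.0774,"y": -0.1105,"z": 0,"grip": 0}
    - {"ax": 0,"ay": 0,"az": 0.012,"x": 0.0774,"y": -0.1105,"z": 0,"grip": 0}
    - {"ax": 0,"ay": 0,"az": 0.012,"x": 0.0774,"y": -0.1105,"z": 0,"grip": 0}

```text
clock: 0.8
ee_pos: [0.3448, 0.3119, 0.2053]
ee_rot: [-180.0, -0.0, 176.8]
contact_force: [0.3, -0.2, 0.3]
width: 0.0411
grip_force: 0.0
```

>>> arm_command:
  increments:
    - {"ax": 0,"ay": 0,"az": 0.012,"x": 0.0774,"y": -0.1105,"z": 0,"grip": 0}
    - {"ax": 0,"ay": 0,"az": 0.012,"x": 0.0774,"y": -0.1105,"z": 0,"grip": 0}
    - {"ax": 0,"ay": 0,"az": 0.012,"x": 0.0774,"y": -0.1105,"z": 0,"grip": 0}
    - {"ax": 0,"ay": 0,"az": 0.012,"x": 0.0774,"y": -0.1105,"z": 0,"grip": 0}
    - {"ax": 0,"ay": 0,"az": 0.012,"x": 0.0774,"y": -0.1105,"z": 0,"grip": 0}
    - {"ax": 0,"ay": 0,"az": 0.012,"x": 0.0774,"y": -0.1105,"z": 0,"grip": 0}
    - {"ax": 0,"ay": 0,"az": 0.012,"x": 0.0774,"y": -0.1105,"z": 0,"grip": 0}
    - {"ax": 0,"ay": 0,"az": 0,"x": 0,"y": 0,"z": 0,"grip": 0}

```text
clock: 1.6
ee_pos: [0.5097, 0.0775, 0.2049]
ee_rot: [-179.9, 0.0, -168.4]
contact_force: [0.3, 0.3, -0.7]
width: 0.0003
grip_force: 0.0
```

>>> arm_command:
  increments:
    - {"ax": 0,"ay": 0,"az": 0,"x": -0.01,"y": 0.01,"z": -0.11,"grip": 0}
    - {"ax": 0,"ay": 0,"az": 0,"x": 0,"y": 0,"z": -0.11,"grip": 0}
    - {"ax": 0,"ay": 0,"az": 0,"x": 0,"y": 0,"z": -0.11,"grip": 0}
    - {"ax": 0,"ay": 0,"az": 0,"x": 0,"y": 0,"z": -0.06,"grip": 0}
    - {"ax": 0,"ay": 0,"az": 0,"x": 0,"y": 0,"z": -0.04,"grip": 0}
    - {"ax": 0,"ay": 0,"az": 0,"x": 0,"y": 0,"z": 0,"grip": 0}

```text
clock: 2.2
ee_pos: [0.5024, 0.0849, 0.0751]
ee_rot: [179.9, -0.2, -168.2]
contact_force: [0.4, 0.3, -0.6]
width: 0.0007
grip_force: 0.0
```

>>> arm_command:
  increments:
    - {"ax": 0,"ay": 0,"az": 0,"x": 0.013,"y": 0.0027,"z": 0,"grip": 0}
    - {"ax": 0,"ay": 0,"az": 0,"x": 0.013,"y": 0.0027,"z": 0,"grip": 0}
    - {"ax": 0,"ay": 0,"az": 0,"x": 0.013,"y": 0.0027,"z": 0,"grip": 0}
    - {"ax": 0,"ay": 0,"az": 0,"x": 0.013,"y": 0.0027,"z": 0,"grip": 0}
    - {"ax": 0,"ay": 0,"az": 0,"x": 0.013,"y": 0.0027,"z": 0,"grip": 0}
    - {"ax": 0,"ay": 0,"az": 0,"x": 0.013,"y": 0.0027,"z": 0,"grip": 0}
    - {"ax": 0,"ay": 0,"az": 0,"x": 0.013,"y": 0.0027,"z": 0,"grip": 0}
    - {"ax": 0,"ay": 0,"az": 0,"x": 0.013,"y": 0.0027,"z": 0,"grip": 0}

```text
clock: 3.0
ee_pos: [0.5328, 0.0908, 0.0765]
ee_rot: [180.0, -0.3, -168.2]
contact_force: [-5.5, -0.8, 4.2]
width: 0.0004
grip_force: 2.6
```

Run:
```python
from h import *
s=r.get_state();print(s['ee_pos'],s['contact_force'])
```

```text
[0.53275857 0.09084847 0.07653582] [-5.49056054 -0.76253726  4.21906535]
```

Run:
```python
from h import *
t=vision.get_image('top');s=vision.get_image('side')
R=lambda i:cv2.resize(i,None,fx=4,fy=4,interpolation=cv2.INTER_CUBIC)
cv2.imwrite('pics/d1.png',np.hstack([R(t[140:245,215:315]),R(s[125:230,270:370])]))
print(r.get_state()['contact_force'],r.get_state()['ee_pos'])
```

```text
[-4.45114366  0.21336964  2.79902942] [0.53393156 0.09097887 0.07660549]
```

View pics/d1.png

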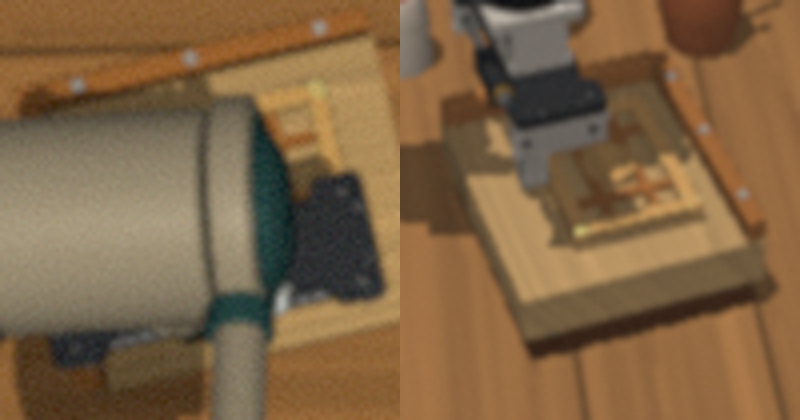

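Side crop: the finger sits against the panel's -x edge and the panel is sliding square-ish. I continue.

>>> arm_command:
  increments:
    - {"ax": 0,"ay": 0,"az": 0,"x": 0.008,"y": 0.0017,"z": 0.001,"grip": 0}
    - {"ax": 0,"ay": 0,"az": 0,"x": 0.008,"y": 0.0017,"z": 0,"grip": 0}
    - {"ax": 0,"ay": 0,"az": 0,"x": 0.008,"y": 0.0017,"z": 0,"grip": 0}
    - {"ax": 0,"ay": 0,"az": 0,"x": 0.008,"y": 0.0017,"z": 0,"grip": 0}
    - {"ax": 0,"ay": 0,"az": 0,"x": 0.008,"y": 0.0017,"z": 0,"grip": 0}
    - {"ax": 0,"ay": 0,"az": 0,"x": 0.008,"y": 0.0017,"z": 0,"grip": 0}
    - {"ax": 0,"ay": 0,"az": 0,"x": 0.008,"y": 0.0017,"z": 0,"grip": 0}

```text
clock: 3.8
ee_pos: [0.5525, 0.0945, 0.0767]
ee_rot: [180.0, 0.0, -168.2]
contact_force: [-0.9, 0.1, -0.6]
width: 0.0006
grip_force: 0.8
```

>>> arm_command:
  increments:
    - {"ax": 0,"ay": 0,"az": 0,"x": 0.004,"y": 0.0008,"z": 0,"grip": 0}
    - {"ax": 0,"ay": 0,"az": 0,"x": 0.004,"y": 0.0008,"z": 0,"grip": 0}

```text
clock: 4.0
ee_pos: [0.5542, 0.0949, 0.0767]
ee_rot: [180.0, -0.0, -168.2]
contact_force: [-3.2, -0.2, 0.9]
width: 0.0005
grip_force: 1.9
```

>>> arm_command:
  increments:
    - {"ax": 0,"ay": 0,"az": 0,"x": 0.0033,"y": 0.0007,"z": 0,"grip": 0}
    - {"ax": 0,"ay": 0,"az": 0,"x": 0.0033,"y": 0.0007,"z": 0,"grip": 0}

```text
clock: 4.2
ee_pos: [0.5543, 0.0949, 0.0767]
ee_rot: [-180.0, -0.2, -168.2]
contact_force: [-6.6, -2.9, 4.0]
width: 0.0005
grip_force: 3.6
```

>>> arm_command:
  increments:
    - {"ax": 0,"ay": 0,"az": 0,"x": 0.002,"y": 0.0004,"z": 0,"grip": 0}
    - {"ax": 0,"ay": 0,"az": 0,"x": 0.002,"y": 0.0004,"z": 0,"grip": 0}

```text
clock: 4.4
ee_pos: [0.5543, 0.0949, 0.0766]
ee_rot: [-180.0, -0.4, -168.2]
contact_force: [-8.5, -1.7, 3.4]
width: 0.0003
grip_force: 4.2
```

>>> arm_command:
  increments:
    - {"ax": 0,"ay": 0,"az": 0,"x": 0.003,"y": 0.0006,"z": 0,"grip": 0}
    - {"ax": 0,"ay": 0,"az": 0,"x": 0,"y": 0,"z": 0,"grip": 0}

```text
clock: 4.6
ee_pos: [0.5543, 0.0949, 0.0764]
ee_rot: [-180.0, -0.5, -168.2]
contact_force: [-9.2, -2.6, 4.1]
width: 0.0006
grip_force: 4.5
```

>>> arm_command:
  increments:
    - {"ax": 0,"ay": 0,"az": 0,"x": -0.03,"y": -0.006,"z": 0,"grip": 0}
    - {"ax": 0,"ay": 0,"az": 0,"x": -0.03,"y": -0.006,"z": 0,"grip": 0}
    - {"ax": 0,"ay": 0,"az": 0,"x": 0,"y": 0,"z": 0.08,"grip": 0}
    - {"ax": 0,"ay": 0,"az": 0,"x": 0,"y": 0,"z": 0.08,"grip": 0}
    - {"ax": 0,"ay": 0,"az": 0,"x": 0.11,"y": -0.1,"z": 0.02,"grip": 0}
    - {"ax": 0,"ay": 0,"az": 0,"x": 0.11,"y": -0.1,"z": 0,"grip": 0}
    - {"ax": 0,"ay": 0,"az": 0,"x": 0.08,"y": -0.07,"z": 0,"grip": 0}
    - {"ax": 0,"ay": 0,"az": 0,"x": 0,"y": 0,"z": 0,"grip": 0}

```text
clock: 5.4
ee_pos: [0.6347, 0.0081, 0.1311]
ee_rot: [-179.9, 0.3, -168.4]
contact_force: [-0.6, 0.4, -0.1]
width: 0.0007
grip_force: 0.0
```

Run:
```python
from h import *
t=vision.get_image('top');s=vision.get_image('side')
R=lambda i:cv2.resize(i,None,fx=4,fy=4,interpolation=cv2.INTER_CUBIC)
cv2.imwrite('pics/d2.png',np.hstack([R(t[140:245,215:315]),R(s[125:230,270:370])]))
print(r.get_state()['contact_force'],r.get_state()['ee_pos'])
```

```text
[-1.00782597  0.2308688  -0.15357603] [0.63065787 0.01098567 0.13066384]
```

View pics/d2.png

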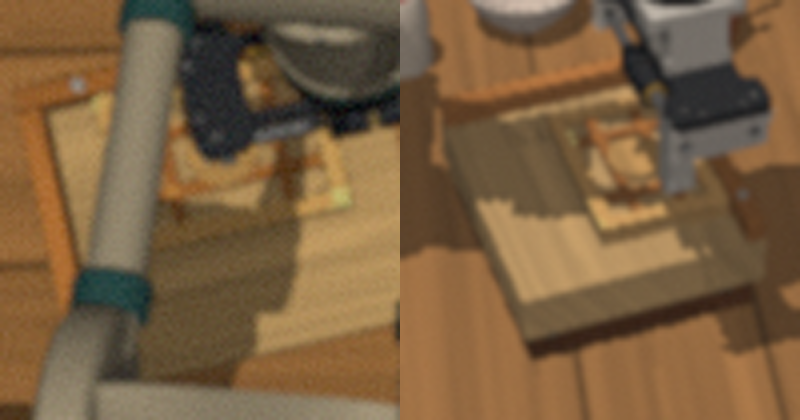

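The panel is on the back fence. Its near corner (-x,-y) shows at top (300.5,189) and side (323,185).

Run:
```python
from h import *
a=np.radians(11.7);Rm=np.array([[np.cos(a),np.sin(a)],[-np.sin(a),np.cos(a)]])
for n,p in(('top',[[302,190.5]]),('side',[[322,184.5]])):
    print((Rm@(plane(n,p,.087)[0,:2]-[.5844,.0993])))
print(Rm@(r.get_state()['ee_pos'][:2]-[.5844,.0993]))
```

```text
[-0.02029437 -0.07273088]
[-0.02077648 -0.08859128]
[ 0.02738774 -0.09585992]
```

>>> arm_command:
  increments:
    - {"ax": 0,"ay": 0,"az": 0,"x": 0.015,"y": -0.024,"z": 0,"grip": 0}
    - {"ax": 0,"ay": 0,"az": 0,"x": 0,"y": 0,"z": -0.06,"grip": 0}
    - {"ax": 0,"ay": 0,"az": 0,"x": 0,"y": 0,"z": -0.06,"grip": 0}
    - {"ax": 0,"ay": 0,"az": 0,"x": 0,"y": 0,"z": -0.03,"grip": 0}
    - {"ax": 0,"ay": 0,"az": 0,"x": 0,"y": 0,"z": -0.03,"grip": 0}
    - {"ax": 0,"ay": 0,"az": 0,"x": 0,"y": 0,"z": 0,"grip": 0}

```text
clock: 6.1
ee_pos: [0.634, 0.0044, 0.0759]
ee_rot: [180.0, -0.1, -168.2]
contact_force: [-0.7, -0.6, 1.0]
width: 0.0004
grip_force: 0.0
```

>>> arm_command:
  increments:
    - {"ax": 0,"ay": 0,"az": 0,"x": -0.0021,"y": 0.0098,"z": 0,"grip": 0}
    - {"ax": 0,"ay": 0,"az": 0,"x": -0.0021,"y": 0.0098,"z": 0,"grip": 0}
    - {"ax": 0,"ay": 0,"az": 0,"x": -0.0021,"y": 0.0098,"z": 0,"grip": 0}
    - {"ax": 0,"ay": 0,"az": 0,"x": -0.0021,"y": 0.0098,"z": 0,"grip": 0}
    - {"ax": 0,"ay": 0,"az": 0,"x": -0.0021,"y": 0.0098,"z": 0,"grip": 0}
    - {"ax": 0,"ay": 0,"az": 0,"x": -0.0021,"y": 0.0098,"z": 0,"grip": 0}
    - {"ax": 0,"ay": 0,"az": 0,"x": -0.0021,"y": 0.0098,"z": 0,"grip": 0}

```text
clock: 6.8
ee_pos: [0.631, 0.0239, 0.0771]
ee_rot: [-179.9, 0.0, -168.2]
contact_force: [-0.1, -2.4, 1.1]
width: 0.0004
grip_force: 1.5
```

>>> arm_command:
  increments:
    - {"ax": 0,"ay": 0,"az": 0,"x": -0.0017,"y": 0.0082,"z": 0,"grip": 0}
    - {"ax": 0,"ay": 0,"az": 0,"x": -0.0017,"y": 0.0082,"z": 0,"grip": 0}
    - {"ax": 0,"ay": 0,"az": 0,"x": -0.0017,"y": 0.0082,"z": 0,"grip": 0}
    - {"ax": 0,"ay": 0,"az": 0,"x": -0.0017,"y": 0.0082,"z": 0,"grip": 0}
    - {"ax": 0,"ay": 0,"az": 0,"x": -0.0017,"y": 0.0082,"z": 0,"grip": 0}
    - {"ax": 0,"ay": 0,"az": 0,"x": -0.0017,"y": 0.0082,"z": 0,"grip": 0}
    - {"ax": 0,"ay": 0,"az": 0,"x": -0.0017,"y": 0.0082,"z": 0,"grip": 0}

```text
clock: 7.5
ee_pos: [0.6271, 0.0417, 0.077]
ee_rot: [-180.0, 0.0, -168.2]
contact_force: [1.3, -4.1, 2.0]
width: 0.0007
grip_force: 2.2
```

>>> arm_command:
  increments:
    - {"ax": 0,"ay": 0,"az": 0,"x": -0.0009,"y": 0.0041,"z": 0,"grip": 0}
    - {"ax": 0,"ay": 0,"az": 0,"x": -0.0009,"y": 0.0041,"z": 0,"grip": 0}
    - {"ax": 0,"ay": 0,"az": 0,"x": -0.0009,"y": 0.0041,"z": 0,"grip": 0}

```text
clock: 7.8
ee_pos: [0.6263, 0.0453, 0.077]
ee_rot: [-180.0, 0.0, -168.2]
contact_force: [1.1, -5.2, 3.5]
width: 0.0007
grip_force: 2.5
```

>>> arm_command:
  increments:
    - {"ax": 0,"ay": 0,"az": 0,"x": -0.0007,"y": 0.0033,"z": 0,"grip": 0}
    - {"ax": 0,"ay": 0,"az": 0,"x": -0.0007,"y": 0.0033,"z": 0,"grip": 0}

```text
clock: 8.0
ee_pos: [0.626, 0.0473, 0.077]
ee_rot: [-180.0, 0.0, -168.2]
contact_force: [1.1, -4.6, 3.9]
width: 0.0005
grip_force: 2.6
```

>>> arm_command:
  increments:
    - {"ax": 0,"ay": 0,"az": 0,"x": -0.0007,"y": 0.0033,"z": 0,"grip": 0}
    - {"ax": 0,"ay": 0,"az": 0,"x": -0.0007,"y": 0.0033,"z": 0,"grip": 0}

```text
clock: 8.2
ee_pos: [0.6255, 0.0492, 0.077]
ee_rot: [-180.0, 0.0, -168.2]
contact_force: [0.6, -4.1, 3.9]
width: 0.0007
grip_force: 2.6
```

>>> arm_command:
  increments:
    - {"ax": 0,"ay": 0,"az": 0,"x": -0.0007,"y": 0.0033,"z": 0,"grip": 0}
    - {"ax": 0,"ay": 0,"az": 0,"x": -0.0003,"y": 0.0016,"z": 0,"grip": 0}

```text
clock: 8.4
ee_pos: [0.6255, 0.0494, 0.077]
ee_rot: [-179.8, 0.0, -168.2]
contact_force: [3.2, -8.0, 3.5]
width: 0.0003
grip_force: 4.3
```

>>> arm_command:
  increments:
    - {"ax": 0,"ay": 0,"az": 0,"x": 0,"y": 0.003,"z": 0,"grip": 0}
    - {"ax": 0,"ay": 0,"az": 0,"x": 0,"y": 0.003,"z": 0,"grip": 0}
    - {"ax": 0,"ay": 0,"az": 0,"x": 0,"y": 0,"z": 0,"grip": 0}

```text
clock: 8.7
ee_pos: [0.6259, 0.0497, 0.0771]
ee_rot: [-179.7, 0.0, -168.1]
contact_force: [1.2, -10.7, 3.8]
width: 0.0002
grip_force: 5.6
```

>>> arm_command:
  increments:
    - {"ax": 0,"ay": 0,"az": 0,"x": 0.005,"y": -0.03,"z": 0,"grip": 0}
    - {"ax": 0,"ay": 0,"az": 0,"x": 0.005,"y": -0.03,"z": 0,"grip": 0}
    - {"ax": 0,"ay": 0,"az": 0,"x": 0,"y": 0,"z": 0.09,"grip": 0}
    - {"ax": 0,"ay": 0,"az": 0,"x": 0,"y": 0,"z": 0.09,"grip": 0}
    - {"ax": 0,"ay": 0,"az": 0,"x": -0.11,"y": 0.09,"z": 0,"grip": 0}
    - {"ax": 0,"ay": 0,"az": 0,"x": -0.11,"y": 0.09,"z": 0,"grip": 0}
    - {"ax": 0,"ay": 0,"az": 0,"x": -0.09,"y": 0.06,"z": 0,"grip": 0}
    - {"ax": 0,"ay": 0,"az": 0,"x": 0,"y": 0,"z": 0,"grip": 0}

```text
clock: 9.5
ee_pos: [0.5298, 0.1095, 0.1302]
ee_rot: [179.8, -0.3, -168.1]
contact_force: [0.3, -0.3, -0.3]
width: 0.0003
grip_force: 0.0
```

>>> arm_command:
  increments:
    - {"ax": 0,"ay": 0,"az": 0,"x": 0,"y": 0,"z": 0,"grip": 0}

```text
clock: 9.6
ee_pos: [0.5345, 0.1075, 0.1307]
ee_rot: [179.9, -0.0, -168.1]
contact_force: [0.1, 0.1, 0.5]
width: 0.0008
grip_force: 0.0
```

>>> arm_command:
  increments:
    - {"ax": 0,"ay": 0,"az": 0,"x": 0,"y": 0,"z": -0.06,"grip": 0}
    - {"ax": 0,"ay": 0,"az": 0,"x": 0,"y": 0,"z": -0.06,"grip": 0}
    - {"ax": 0,"ay": 0,"az": 0,"x": 0,"y": 0,"z": -0.04,"grip": 0}
    - {"ax": 0,"ay": 0,"az": 0,"x": 0,"y": 0,"z": -0.02,"grip": 0}
    - {"ax": 0,"ay": 0,"az": 0,"x": 0.0131,"y": 0.0027,"z": 0,"grip": 0}
    - {"ax": 0,"ay": 0,"az": 0,"x": 0.0131,"y": 0.0027,"z": 0,"grip": 0}
    - {"ax": 0,"ay": 0,"az": 0,"x": 0.0131,"y": 0.0027,"z": 0,"grip": 0}
    - {"ax": 0,"ay": 0,"az": 0,"x": 0.0065,"y": 0.0014,"z": 0,"grip": 0}

```text
clock: 10.4
ee_pos: [0.55, 0.1097, 0.0775]
ee_rot: [-180.0, 0.1, -168.2]
contact_force: [-0.2, 0.4, -0.1]
width: 0.0005
grip_force: 0.0
```

>>> arm_command:
  increments:
    - {"ax": 0,"ay": 0,"az": 0,"x": 0.0065,"y": 0.0014,"z": 0,"grip": 0}
    - {"ax": 0,"ay": 0,"az": 0,"x": 0.0065,"y": 0.0014,"z": 0,"grip": 0}

```text
clock: 10.6
ee_pos: [0.5509, 0.1101, 0.0769]
ee_rot: [-180.0, -0.2, -168.2]
contact_force: [-5.9, -1.6, 3.7]
width: 0.0004
grip_force: 2.9
```

>>> arm_command:
  increments:
    - {"ax": 0,"ay": 0,"az": 0,"x": 0.005,"y": 0.001,"z": 0,"grip": 0}
    - {"ax": 0,"ay": 0,"az": 0,"x": 0.003,"y": 0.0006,"z": 0,"grip": 0}
    - {"ax": 0,"ay": 0,"az": 0,"x": 0,"y": 0,"z": 0,"grip": 0}

```text
clock: 10.9
ee_pos: [0.5516, 0.1102, 0.0765]
ee_rot: [180.0, -0.4, -168.2]
contact_force: [-5.6, -1.3, 4.6]
width: 0.0005
grip_force: 3.3
```

>>> arm_command:
  increments:
    - {"ax": 0,"ay": 0,"az": 0,"x": 0.006,"y": 0.0012,"z": 0,"grip": 0}
    - {"ax": 0,"ay": 0,"az": 0,"x": 0.004,"y": 0.0008,"z": 0,"grip": 0}
    - {"ax": 0,"ay": 0,"az": 0,"x": 0,"y": 0,"z": 0,"grip": 0}

```text
clock: 11.2
ee_pos: [0.5516, 0.1102, 0.0758]
ee_rot: [180.0, -0.8, -168.1]
contact_force: [-10.3, -3.9, 5.7]
width: 0.0004
grip_force: 5.3
```

>>> arm_command:
  increments:
    - {"ax": 0,"ay": 0,"az": 0,"x": -0.03,"y": -0.006,"z": 0,"grip": 0}
    - {"ax": 0,"ay": 0,"az": 0,"x": -0.03,"y": -0.006,"z": 0,"grip": 0}
    - {"ax": 0,"ay": 0,"az": 0,"x": 0,"y": 0,"z": 0.14,"grip": 0}
    - {"ax": 0,"ay": 0,"az": 0,"x": 0,"y": 0,"z": 0.14,"grip": 0}
    - {"ax": 0,"ay": 0,"az": 0,"x": 0,"y": 0,"z": 0.14,"grip": 0}
    - {"ax": 0,"ay": 0,"az": -0.0167,"x": 0.0165,"y": -0.148,"z": 0.02,"grip": 0.64}
    - {"ax": 0,"ay": 0,"az": -0.0167,"x": 0.0165,"y": -0.148,"z": 0,"grip": 0.64}
    - {"ax": 0,"ay": 0,"az": -0.0167,"x": 0.0165,"y": -0.148,"z": 0,"grip": 0.64}

```text
clock: 12.0
ee_pos: [0.5557, -0.0264, 0.21]
ee_rot: [-180.0, 0.2, -177.3]
contact_force: [0.5, 0.4, -0.2]
width: 0.0211
grip_force: 0.0
```

>>> arm_command:
  increments:
    - {"ax": 0,"ay": 0,"az": -0.0167,"x": 0.0165,"y": -0.148,"z": 0,"grip": 0.64}
    - {"ax": 0,"ay": 0,"az": -0.0167,"x": 0.0165,"y": -0.148,"z": 0,"grip": 0.64}
    - {"ax": 0,"ay": 0,"az": -0.0167,"x": 0.0165,"y": -0.148,"z": 0,"grip": 0.64}
    - {"ax": 0,"ay": 0,"az": -0.0167,"x": 0.0165,"y": -0.148,"z": 0,"grip": 0.64}
    - {"ax": 0,"ay": 0,"az": -0.0167,"x": 0.0165,"y": -0.148,"z": 0,"grip": 0.64}
    - {"ax": 0,"ay": 0,"az": -0.0167,"x": 0.0165,"y": -0.148,"z": 0,"grip": 0.64}
    - {"ax": 0,"ay": 0,"az": -0.0167,"x": 0.0165,"y": -0.148,"z": 0,"grip": 0.64}
    - {"ax": 0,"ay": 0,"az": 0,"x": 0,"y": 0,"z": 0,"grip": 0.64}

```text
clock: 12.8
ee_pos: [0.5898, -0.3425, 0.2078]
ee_rot: [-179.8, 0.1, 161.4]
contact_force: [-0.3, 0.2, -0.0]
width: 0.0603
grip_force: 0.0
```

Run:
```python
from h import *
t=vision.get_image('top');s=vision.get_image('side')
R=lambda i:cv2.resize(i,None,fx=6,fy=6,interpolation=cv2.INTER_CUBIC)
cv2.imwrite('pics/e1t.png',t);cv2.imwrite('pics/e1s.png',s)
cv2.imwrite('pics/d3.png',np.hstack([R(t[145:245,215:282]),R(s[130:215,280:345])[:600] if 0 else R(s[125:225,280:346])]))
print(r.get_state()['contact_force'],r.get_state()['ee_pos'],r.get_state()['ee_rot'],r.get_state()['width'])
```

```text
[ 0.156678    0.7186425  -0.67760516] [ 0.58942316 -0.3369088   0.20825091] [1.79948468e+02 2.86770566e-03 1.61653215e+02] 0.060272343974894234
```

View pics/d3.png

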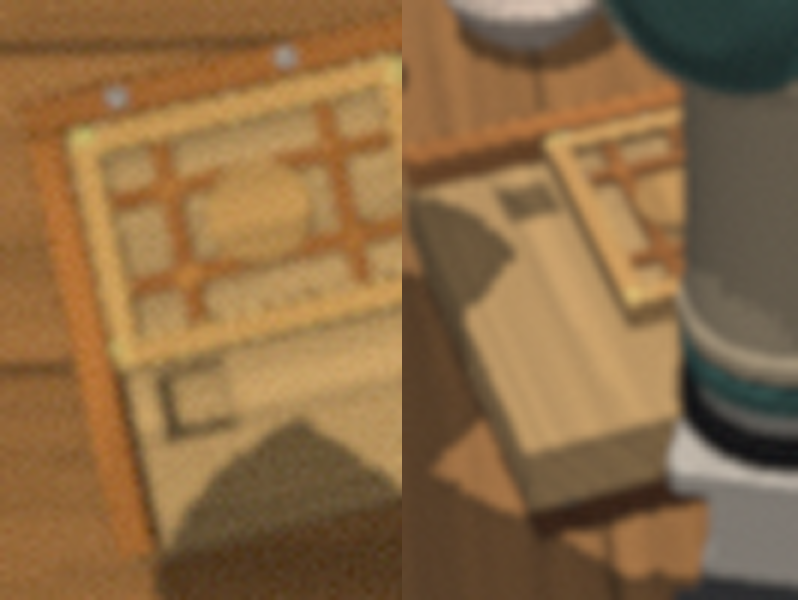

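Panel is home: it is flush with both fences. Socket mouth corners in the top crop: (160,370), (228,358), (238,428), (172,440). Side crop: centre about (126,200).

Run:
```python
from h import *
np.set_printoptions(precision=4,suppress=True)
c=lambda p,o,k:(np.float64(p)+.5)/k-.5+o
st=c([[160,370],[228,358],[238,428],[172,440]],[215,145],6); ss=c(np.float64([[500,188],[543,180],[558,207],[512,222]])-[402,0],[280,125],6)
print('sock top',plane('top',st,.069).mean(0),'side',plane('side',ss,.069).mean(0),'tri',tri(st.mean(0)[None],ss.mean(0)[None]))
# panel corners top: +x+y, -x+y
b=c([[70,130],[120,365]],[215,145],6);X=plane('top',b,.087);print(X,np.degrees(np.arctan2(*(X[0]-X[1])[1::-1])))
i=c([[32,128],[97,157]],[215,145],6)
print('boss',plane('top',c([[256,213]],[215,145],6),.087))
a=np.radians(11.7);Rm=np.array([[np.cos(a),-np.sin(a)],[np.sin(a),np.cos(a)]])
print('exp socket',Rm@[-.0365,.07]+[.5844,.0993],'home',Rm@[.03,.025]+[.5844,.0993])
```

```text
sock top [0.5335 0.1583 0.069 ] side [0.5323 0.1588 0.069 ] tri [[0.5327 0.1582 0.0694]]
[[0.6424 0.2067 0.087 ]
 [0.5467 0.1867 0.087 ]] 11.809926330833555
boss [[0.6069 0.1317 0.087 ]]
exp socket [0.5345 0.1604] home [0.6087 0.1299]
```

>>> arm_command:
  increments:
    - {"ax": 0,"ay": 0,"az": 0,"x": -0.015,"y": 0,"z": -0.14,"grip": 0.64}
    - {"ax": 0,"ay": 0,"az": 0,"x": 0,"y": 0,"z": -0.14,"grip": 0.64}
    - {"ax": 0,"ay": 0,"az": 0,"x": 0,"y": 0,"z": -0.14,"grip": 0.64}
    - {"ax": 0,"ay": 0,"az": 0,"x": 0,"y": 0,"z": -0.08,"grip": 0.64}
    - {"ax": 0,"ay": 0,"az": 0,"x": 0,"y": 0,"z": 0,"grip": 0.64}

```text
clock: 13.4
ee_pos: [0.5826, -0.3323, 0.0551]
ee_rot: [179.8, -0.4, 161.9]
contact_force: [-0.3, 0.4, -0.3]
width: 0.06
grip_force: 0.0
```

>>> arm_command:
  increments:
    - {"ax": 0,"ay": 0,"az": 0,"x": 0,"y": 0,"z": 0,"grip": 0.5}
    - {"ax": 0,"ay": 0,"az": 0,"x": 0,"y": 0,"z": 0,"grip": 0.15}
    - {"ax": 0,"ay": 0,"az": 0,"x": 0,"y": 0,"z": 0,"grip": 0.1}
    - {"ax": 0,"ay": 0,"az": 0,"x": 0,"y": 0,"z": 0,"grip": 0}
    - {"ax": 0,"ay": 0,"az": 0,"x": 0,"y": 0,"z": 0,"grip": 0}
    - {"ax": 0,"ay": 0,"az": 0,"x": 0,"y": 0,"z": 0,"grip": 0}

```text
clock: 14.0
ee_pos: [0.5855, -0.3364, 0.0598]
ee_rot: [-180.0, 0.1, 161.7]
contact_force: [-0.2, 0.9, 3.7]
width: 0.0239
grip_force: 29.8
```

>>> arm_command:
  increments:
    - {"ax": 0,"ay": 0,"az": 0,"x": 0,"y": 0,"z": 0.1,"grip": 0}
    - {"ax": 0,"ay": 0,"az": 0,"x": 0,"y": 0,"z": 0.14,"grip": 0}
    - {"ax": 0,"ay": 0,"az": 0,"x": 0,"y": 0,"z": 0.14,"grip": 0}
    - {"ax": 0,"ay": 0,"az": 0,"x": 0,"y": 0,"z": 0.08,"grip": 0}
    - {"ax": 0,"ay": 0,"az": 0.0152,"x": -0.0159,"y": 0.15,"z": 0,"grip": 0}
    - {"ax": 0,"ay": 0,"az": 0.0152,"x": -0.0159,"y": 0.15,"z": 0,"grip": 0}
    - {"ax": 0,"ay": 0,"az": 0.0152,"x": -0.0159,"y": 0.15,"z": 0,"grip": 0}
    - {"ax": 0,"ay": 0,"az": 0.0152,"x": -0.0159,"y": 0.15,"z": 0,"grip": 0}

```text
clock: 14.8
ee_pos: [0.5654, -0.1547, 0.1967]
ee_rot: [180.0, -0.0, 172.7]
contact_force: [0.9, 0.7, -0.1]
width: 0.0239
grip_force: 29.8
```

>>> arm_command:
  increments:
    - {"ax": 0,"ay": 0,"az": 0.0152,"x": -0.0159,"y": 0.15,"z": 0,"grip": 0}
    - {"ax": 0,"ay": 0,"az": 0.0152,"x": -0.0159,"y": 0.15,"z": 0,"grip": 0}
    - {"ax": 0,"ay": 0,"az": 0.0152,"x": -0.0159,"y": 0.15,"z": 0,"grip": 0}
    - {"ax": 0,"ay": 0,"az": 0.0152,"x": -0.0159,"y": 0.15,"z": 0,"grip": 0}
    - {"ax": 0,"ay": 0,"az": 0.0152,"x": -0.0159,"y": 0.15,"z": 0,"grip": 0}
    - {"ax": 0,"ay": 0,"az": 0.0152,"x": -0.0159,"y": 0.15,"z": 0,"grip": 0}
    - {"ax": 0,"ay": 0,"az": 0.0152,"x": -0.0159,"y": 0.15,"z": 0,"grip": 0}
    - {"ax": 0,"ay": 0,"az": 0,"x": 0,"y": 0,"z": 0,"grip": 0}

```text
clock: 15.6
ee_pos: [0.5313, 0.164, 0.1967]
ee_rot: [179.8, 0.0, -167.8]
contact_force: [0.9, -1.4, -0.8]
width: 0.024
grip_force: 29.8
```

>>> arm_command:
  increments:
    - {"ax": 0,"ay": 0,"az": 0,"x": 0,"y": 0,"z": 0,"grip": 0}
    - {"ax": 0,"ay": 0,"az": 0,"x": 0,"y": 0,"z": 0,"grip": 0}

```text
clock: 15.8
ee_pos: [0.5326, 0.1579, 0.1966]
ee_rot: [-180.0, -0.0, -168.2]
contact_force: [0.1, 0.4, -0.3]
width: 0.0235
grip_force: 29.8
```

>>> arm_command:
  increments:
    - {"ax": 0,"ay": 0,"az": 0,"x": 0,"y": 0,"z": -0.1,"grip": 0}
    - {"ax": 0,"ay": 0,"az": 0,"x": 0,"y": 0,"z": -0.07,"grip": 0}
    - {"ax": 0,"ay": 0,"az": 0,"x": 0,"y": 0,"z": 0,"grip": 0}
    - {"ax": 0,"ay": 0,"az": 0,"x": 0,"y": 0,"z": 0,"grip": 0}

```text
clock: 16.2
ee_pos: [0.5329, 0.1576, 0.146]
ee_rot: [-180.0, -0.0, -168.3]
contact_force: [0.7, -0.3, -1.6]
width: 0.0241
grip_force: 29.8
```

Run:
```python
from h import *
s=vision.get_image('side');t=vision.get_image('top')
R=lambda i,k:cv2.resize(i,None,fx=k,fy=k,interpolation=cv2.INTER_CUBIC)
cv2.imwrite('pics/d4.png',np.hstack([R(s[130:190,280:325],10)[:600],R(t[180:240,225:260],10)]))
st=r.get_state();print(st['ee_pos'],st['contact_force'])
p=st['ee_pos'].copy()
a=np.radians(11.7);Rm=np.array([[np.cos(a),-np.sin(a)],[np.sin(a),np.cos(a)]])
f=[list(p[:2]+Rm@(np.array(q)*.012))+[p[2]-.0598] for q in((-1,-1),(1,-1),(1,1),(-1,1))]
print('foot in side crop', (proj('side',f)-[280,130]+.5)*10-.5)
```

```text
[0.5338106  0.15824178 0.14708867] [ 0.14506586  0.95805573 -0.26973227]
foot in side crop [[187.2689955  269.7594356 ]
 [260.97354699 252.8791985 ]
 [238.22184384 206.77624024]
 [165.21483497 223.32649224]]
```

View pics/d4.png

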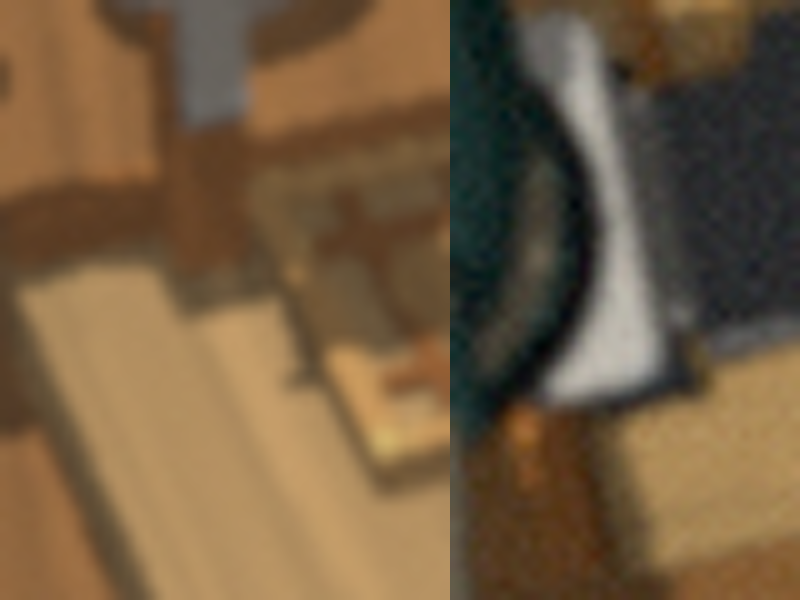

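Run:
```python
from h import *
np.set_printoptions(precision=1,suppress=True,linewidth=200)
im=sum(np.float64(vision.get_image('side')) for _ in range(4))/4
for row in (138,140,145,148,150,152,154,156,158): print(row,im[row,292:312,:].mean(1), )
p=r.get_state()['ee_pos']
a=np.radians(11.7);Rm=np.array([[np.cos(a),-np.sin(a)],[np.sin(a),np.cos(a)]])
g=lambda x,y,z:list(p[:2]+Rm@np.array([x,y]))+[p[2]+z]
print('finger tip front',proj('side',[g(-.008,-.0245,0),g(.008,-.0245,0),g(-.008,-.0245,.01),g(.008,-.0245,.01)]))
print('post front edges',proj('side',[g(x,-.012,z) for z in(-.0598,-.03,0) for x in(-.012,.012)]))
```

```text
138 [103.7 104.6  97.5  75.2  61.2  66.9  80.7  94.2  98.8  98.8  98.8  99.3 104.6 111.2 112.8 112.4 112.2 111.7 111.8 111.5]
140 [104.  104.3  97.8  77.5  63.8  70.3  86.5  99.8 100.2  96.2  93.7  92.2  96.5 106.2 112.4 113.6 112.5 111.8 111.4 111. ]
145 [104.4 106.2 103.3  87.4  71.3  70.   71.   68.1  64.9  64.4  64.8  64.8  68.   69.8  70.   69.8  70.1  70.6  71.1  71.6]
148 [70.  65.7 64.7 62.3 64.  67.6 71.5 70.5 67.4 65.1 65.1 64.9 71.  79.8 85.5 89.3 86.1 84.2 85.2 86.3]
150 [64.5 64.8 62.5 62.  62.8 66.7 70.8 71.2 69.2 66.2 64.4 64.7 68.6 77.3 83.7 84.4 80.8 77.4 77.5 78.2]
152 [61.6 61.4 60.8 62.5 63.1 64.7 69.4 70.6 69.  67.2 66.2 64.  63.2 68.5 79.8 85.2 84.8 82.2 80.4 77.8]
154 [70.  69.7 70.8 73.8 74.2 68.8 68.4 69.7 69.8 68.2 67.2 65.3 65.2 63.5 71.  82.4 88.5 89.  85.9 73.5]
156 [100.7 101.2  99.5  95.8  91.3  82.8  77.6  78.8  80.9  79.2  78.1  76.9  75.   75.1  71.6  74.2  83.6  86.8  84.9  80.2]
158 [138.1 138.7 137.6 127.4 104.1  85.1  77.6  79.4  82.4  84.9  85.4  81.8  74.9  71.8  74.2  71.3  71.5  80.   85.3  85.1]
finger tip front [[299.5 143.4]
 [304.6 142.3]
 [299.4 140.8]
 [304.5 139.7]]
post front edges [[298.1 156.5]
 [305.4 154.8]
 [297.6 149. ]
 [305.1 147.3]
 [297.1 141.3]
 [304.7 139.6]]
```

Fingers and post both show about 2 mm toward -x in the side camera, so that is camera bias. The robot-frame socket from the fence contacts is about (0.5345,0.160). I correct to that and lower carefully.

>>> arm_command:
  increments:
    - {"ax": 0,"ay": 0,"az": 0,"x": 0.0025,"y": 0.0055,"z": 0,"grip": 0}
    - {"ax": 0,"ay": 0,"az": 0,"x": 0,"y": 0,"z": -0.02,"grip": 0}
    - {"ax": 0,"ay": 0,"az": 0,"x": 0,"y": 0,"z": -0.02,"grip": 0}
    - {"ax": 0,"ay": 0,"az": 0,"x": 0,"y": 0,"z": -0.01,"grip": 0}
    - {"ax": 0,"ay": 0,"az": 0,"x": 0,"y": 0,"z": -0.005,"grip": 0}
    - {"ax": 0,"ay": 0,"az": 0,"x": 0,"y": 0,"z": -0.005,"grip": 0}

```text
clock: 17.1
ee_pos: [0.5333, 0.1605, 0.1275]
ee_rot: [180.0, -0.0, -168.2]
contact_force: [-0.7, -0.7, -0.3]
width: 0.0237
grip_force: 29.8
```

>>> arm_command:
  increments:
    - {"ax": 0,"ay": 0,"az": 0,"x": 0,"y": 0,"z": -0.005,"grip": 0}
    - {"ax": 0,"ay": 0,"az": 0,"x": 0,"y": 0,"z": -0.005,"grip": 0}
    - {"ax": 0,"ay": 0,"az": 0,"x": 0,"y": 0,"z": 0,"grip": 0}

```text
clock: 17.4
ee_pos: [0.5332, 0.1605, 0.1246]
ee_rot: [180.0, -0.0, -168.2]
contact_force: [-0.9, 0.1, 0.1]
width: 0.0237
grip_force: 29.8
```

>>> arm_command:
  increments:
    - {"ax": 0,"ay": 0,"az": 0,"x": 0,"y": 0,"z": -0.007,"grip": 0}
    - {"ax": 0,"ay": 0,"az": 0,"x": 0,"y": 0,"z": -0.007,"grip": 0}
    - {"ax": 0,"ay": 0,"az": 0,"x": 0,"y": 0,"z": 0,"grip": 0}

```text
clock: 17.7
ee_pos: [0.5331, 0.1605, 0.1202]
ee_rot: [180.0, -0.0, -168.2]
contact_force: [-0.0, 0.7, -0.8]
width: 0.0237
grip_force: 29.8
```

>>> arm_command:
  increments:
    - {"ax": 0,"ay": 0,"az": 0,"x": 0,"y": 0,"z": -0.01,"grip": 0}
    - {"ax": 0,"ay": 0,"az": 0,"x": 0,"y": 0,"z": -0.01,"grip": 0}
    - {"ax": 0,"ay": 0,"az": 0,"x": 0,"y": 0,"z": 0,"grip": 0}

```text
clock: 18.0
ee_pos: [0.5331, 0.1605, 0.1141]
ee_rot: [180.0, -0.0, -168.2]
contact_force: [-0.6, -0.2, 0.2]
width: 0.024
grip_force: 29.8
```

>>> arm_command:
  increments:
    - {"ax": 0,"ay": 0,"az": 0,"x": 0,"y": 0,"z": -0.01,"grip": 0}
    - {"ax": 0,"ay": 0,"az": 0,"x": 0,"y": 0,"z": -0.01,"grip": 0}
    - {"ax": 0,"ay": 0,"az": 0,"x": 0,"y": 0,"z": -0.01,"grip": 0}
    - {"ax": 0,"ay": 0,"az": 0,"x": 0,"y": 0,"z": -0.01,"grip": 0}
    - {"ax": 0,"ay": 0,"az": 0,"x": 0,"y": 0,"z": 0,"grip": 0}

```text
clock: 18.5
ee_pos: [0.5331, 0.1605, 0.1021]
ee_rot: [180.0, -0.0, -168.2]
contact_force: [-0.4, -0.3, -1.1]
width: 0.024
grip_force: 29.8
```

>>> arm_command:
  increments:
    - {"ax": 0,"ay": 0,"az": 0,"x": 0,"y": 0,"z": -0.006,"grip": 0}
    - {"ax": 0,"ay": 0,"az": 0,"x": 0,"y": 0,"z": -0.005,"grip": 0}
    - {"ax": 0,"ay": 0,"az": 0,"x": 0,"y": 0,"z": 0,"grip": 0}

```text
clock: 18.8
ee_pos: [0.5335, 0.1606, 0.0997]
ee_rot: [180.0, 0.0, -168.2]
contact_force: [-0.1, 0.2, 5.0]
width: 0.0237
grip_force: 29.8
```

>>> arm_command:
  increments:
    - {"ax": 0,"ay": 0,"az": 0,"x": 0,"y": 0,"z": 0,"grip": 0.4}
    - {"ax": 0,"ay": 0,"az": 0,"x": 0,"y": 0,"z": 0,"grip": 0.4}
    - {"ax": 0,"ay": 0,"az": 0,"x": 0,"y": 0,"z": 0,"grip": 0.4}
    - {"ax": 0,"ay": 0,"az": 0,"x": 0,"y": 0,"z": 0.03,"grip": 0.4}
    - {"ax": 0,"ay": 0,"az": 0,"x": 0,"y": 0,"z": 0.08,"grip": 0.4}
    - {"ax": 0,"ay": 0,"az": 0,"x": 0,"y": 0,"z": 0.08,"grip": 0.4}
    - {"ax": 0,"ay": 0,"az": 0,"x": 0,"y": 0,"z": 0.08,"grip": 0.4}
    - {"ax": 0,"ay": 0,"az": 0,"x": 0,"y": 0,"z": 0.05,"grip": 0.4}

```text
clock: 19.6
ee_pos: [0.5342, 0.1607, 0.1979]
ee_rot: [-180.0, 0.2, -168.2]
contact_force: [0.4, 0.1, 0.3]
width: 0.0377
grip_force: 0.0
```

>>> arm_command:
  increments:
    - {"ax": 0,"ay": 0,"az": 0,"x": 0.083,"y": -0.034,"z": 0,"grip": 0.2}
    - {"ax": 0,"ay": 0,"az": 0,"x": 0.083,"y": -0.034,"z": 0,"grip": 0}
    - {"ax": 0,"ay": 0,"az": 0,"x": 0.083,"y": -0.034,"z": 0,"grip": 0}
    - {"ax": 0,"ay": 0,"az": 0,"x": 0,"y": 0,"z": -0.08,"grip": 0}
    - {"ax": 0,"ay": 0,"az": 0,"x": 0,"y": 0,"z": -0.08,"grip": 0}
    - {"ax": 0,"ay": 0,"az": 0,"x": 0,"y": 0,"z": -0.06,"grip": 0}
    - {"ax": 0,"ay": 0,"az": 0,"x": 0,"y": 0,"z": 0,"grip": 0}
    - {"ax": 0,"ay": 0,"az": 0,"x": 0,"y": 0,"z": 0,"grip": 0}

```text
clock: 20.4
ee_pos: [0.6083, 0.13, 0.1299]
ee_rot: [180.0, 0.0, -168.2]
contact_force: [0.3, 0.6, -0.7]
width: 0.0002
grip_force: 0.0
```

Run:
```python
from h import *
s=vision.get_image('side');t=vision.get_image('top')
R=lambda i,k:cv2.resize(i,None,fx=k,fy=k,interpolation=cv2.INTER_CUBIC)
cv2.imwrite('pics/d5.png',np.hstack([R(s[125:225,270:370],4),R(t[140:240,215:315],4)]))
st=r.get_state();print(st['ee_pos'],st['contact_force'])
```

```text
[0.60905041 0.13006218 0.13087869] [-0.08392332  0.34446538  0.99877317]
```

View pics/d5.png

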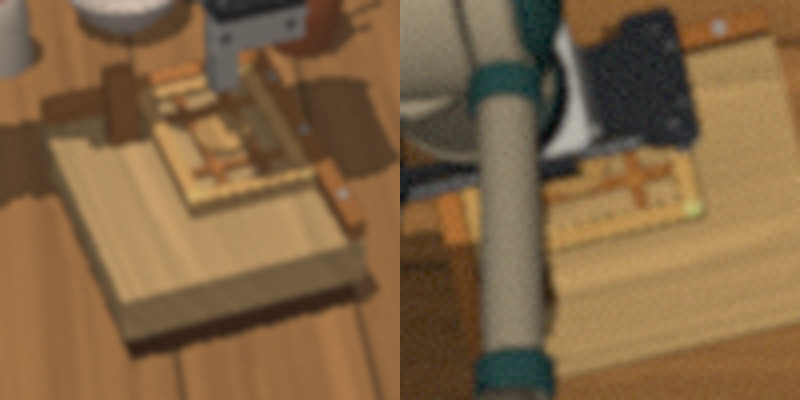

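Side: post upright in the socket at crop (120,105), panel still in the corner, fingertip above the boss. Now the press.

>>> arm_command:
  increments:
    - {"ax": 0,"ay": 0,"az": 0,"x": 0,"y": 0,"z": -0.05,"grip": 0}
    - {"ax": 0,"ay": 0,"az": 0,"x": 0,"y": 0,"z": -0.05,"grip": 0}
    - {"ax": 0,"ay": 0,"az": 0,"x": 0,"y": 0,"z": -0.02,"grip": 0}
    - {"ax": 0,"ay": 0,"az": 0,"x": 0,"y": 0,"z": -0.01,"grip": 0}
    - {"ax": 0,"ay": 0,"az": 0,"x": 0,"y": 0,"z": -0.005,"grip": 0}
    - {"ax": 0,"ay": 0,"az": 0,"x": 0,"y": 0,"z": 0,"grip": 0}

```text
clock: 21.1
ee_pos: [0.6085, 0.13, 0.0894]
ee_rot: [-180.0, 0.1, -168.2]
contact_force: [0.6, 0.5, 0.8]
width: 0.0003
grip_force: 0.0
```

>>> arm_command:
  increments:
    - {"ax": 0,"ay": 0,"az": 0,"x": 0,"y": 0,"z": -0.004,"grip": 0}
    - {"ax": 0,"ay": 0,"az": 0,"x": 0,"y": 0,"z": -0.003,"grip": 0}
    - {"ax": 0,"ay": 0,"az": 0,"x": 0,"y": 0,"z": 0,"grip": 0}

```text
clock: 21.4
ee_pos: [0.6087, 0.13, 0.0876]
ee_rot: [-180.0, 0.1, -168.2]
contact_force: [-0.9, 1.0, 4.8]
width: 0.0009
grip_force: 2.1
```

>>> arm_command:
  increments:
    - {"ax": 0,"ay": 0,"az": 0,"x": 0,"y": 0,"z": -0.004,"grip": 0}
    - {"ax": 0,"ay": 0,"az": 0,"x": 0,"y": 0,"z": -0.003,"grip": 0}
    - {"ax": 0,"ay": 0,"az": 0,"x": 0,"y": 0,"z": 0,"grip": 0}

```text
clock: 21.7
ee_pos: [0.6086, 0.13, 0.0857]
ee_rot: [-180.0, 0.1, -168.2]
contact_force: [-0.3, -0.1, 6.5]
width: 0.0009
grip_force: 3.5
```

>>> arm_command:
  increments:
    - {"ax": 0,"ay": 0,"az": 0,"x": 0,"y": 0,"z": -0.004,"grip": 0}
    - {"ax": 0,"ay": 0,"az": 0,"x": 0,"y": 0,"z": -0.004,"grip": 0}
    - {"ax": 0,"ay": 0,"az": 0,"x": 0,"y": 0,"z": 0,"grip": 0}

```text
clock: 22.0
ee_pos: [0.6087, 0.13, 0.0838]
ee_rot: [-180.0, 0.1, -168.2]
contact_force: [-1.9, -0.3, 9.4]
width: 0.0005
grip_force: 4.9
```

>>> arm_command:
  increments:
    - {"ax": 0,"ay": 0,"az": 0,"x": 0,"y": 0,"z": -0.002,"grip": 0}
    - {"ax": 0,"ay": 0,"az": 0,"x": 0,"y": 0,"z": 0,"grip": 0}

```text
clock: 22.2
ee_pos: [0.6087, 0.13, 0.0834]
ee_rot: [-180.0, 0.1, -168.2]
contact_force: [-1.5, -0.6, 10.0]
width: 0.0004
grip_force: 5.1
```

>>> arm_command:
  increments:
    - {"ax": 0,"ay": 0,"az": 0,"x": 0,"y": 0,"z": -0.003,"grip": 0}
    - {"ax": 0,"ay": 0,"az": 0,"x": 0,"y": 0,"z": -0.003,"grip": 0}
    - {"ax": 0,"ay": 0,"az": 0,"x": 0,"y": 0,"z": 0,"grip": 0}

```text
clock: 22.5
ee_pos: [0.6087, 0.13, 0.082]
ee_rot: [-180.0, 0.1, -168.2]
contact_force: [-2.5, -1.5, 11.9]
width: 0.0005
grip_force: 6.2
```

>>> arm_command:
  increments:
    - {"ax": 0,"ay": 0,"az": 0,"x": 0,"y": 0,"z": 0,"grip": 0}
    - {"ax": 0,"ay": 0,"az": 0,"x": 0,"y": 0,"z": 0,"grip": 0}
    - {"ax": 0,"ay": 0,"az": 0,"x": 0,"y": 0,"z": 0,"grip": 0}
    - {"ax": 0,"ay": 0,"az": 0,"x": 0,"y": 0,"z": 0,"grip": 0}
    - {"ax": 0,"ay": 0,"az": 0,"x": 0,"y": 0,"z": 0,"grip": 0}
    - {"ax": 0,"ay": 0,"az": 0,"x": 0,"y": 0,"z": 0,"grip": 0}
    - {"ax": 0,"ay": 0,"az": 0,"x": 0,"y": 0,"z": 0,"grip": 0}
    - {"ax": 0,"ay": 0,"az": 0,"x": 0,"y": 0,"z": 0,"grip": 0}

```text
clock: 23.3
ee_pos: [0.6087, 0.13, 0.0822]
ee_rot: [-180.0, 0.1, -168.2]
contact_force: [-2.0, 0.2, 11.7]
width: 0.0003
grip_force: 6.1
```

>>> arm_command:
  increments:
    - {"ax": 0,"ay": 0,"az": 0,"x": 0,"y": 0,"z": 0,"grip": 0}
    - {"ax": 0,"ay": 0,"az": 0,"x": 0,"y": 0,"z": 0,"grip": 0}
    - {"ax": 0,"ay": 0,"az": 0,"x": 0,"y": 0,"z": 0,"grip": 0}
    - {"ax": 0,"ay": 0,"az": 0,"x": 0,"y": 0,"z": 0,"grip": 0}
    - {"ax": 0,"ay": 0,"az": 0,"x": 0,"y": 0,"z": 0,"grip": 0}
    - {"ax": 0,"ay": 0,"az": 0,"x": 0,"y": 0,"z": 0,"grip": 0}
    - {"ax": 0,"ay": 0,"az": 0,"x": 0,"y": 0,"z": 0,"grip": 0}
    - {"ax": 0,"ay": 0,"az": 0,"x": 0,"y": 0,"z": 0,"grip": 0}

```text
clock: 24.1
ee_pos: [0.6086, 0.13, 0.0821]
ee_rot: [-180.0, 0.1, -168.2]
contact_force: [-1.8, 0.5, 12.1]
width: 0.0005
grip_force: 6.1
```

>>> arm_command:
  increments:
    - {"ax": 0,"ay": 0,"az": 0,"x": 0,"y": 0,"z": 0,"grip": 0}
    - {"ax": 0,"ay": 0,"az": 0,"x": 0,"y": 0,"z": 0,"grip": 0}
    - {"ax": 0,"ay": 0,"az": 0,"x": 0,"y": 0,"z": 0,"grip": 0}
    - {"ax": 0,"ay": 0,"az": 0,"x": 0,"y": 0,"z": 0,"grip": 0}
    - {"ax": 0,"ay": 0,"az": 0,"x": 0,"y": 0,"z": 0,"grip": 0}
    - {"ax": 0,"ay": 0,"az": 0,"x": 0,"y": 0,"z": 0,"grip": 0}

```text
clock: 24.7
ee_pos: [0.6087, 0.13, 0.0821]
ee_rot: [-180.0, 0.1, -168.2]
contact_force: [-1.8, -0.3, 12.2]
width: 0.0006
grip_force: 6.1
```

>>> arm_command:
  increments:
    - {"ax": 0,"ay": 0,"az": 0,"x": 0,"y": 0,"z": 0.01,"grip": 0}
    - {"ax": 0,"ay": 0,"az": 0,"x": 0,"y": 0,"z": 0.01,"grip": 0}
    - {"ax": 0,"ay": 0,"az": 0,"x": 0,"y": 0,"z": 0.02,"grip": 0}
    - {"ax": 0,"ay": 0,"az": 0,"x": 0,"y": 0,"z": 0.08,"grip": 0}
    - {"ax": 0,"ay": 0,"az": 0,"x": 0,"y": 0,"z": 0.12,"grip": 0}
    - {"ax": 0,"ay": 0,"az": 0,"x": 0,"y": 0,"z": 0.12,"grip": 0}
    - {"ax": 0,"ay": 0,"az": 0,"x": 0,"y": -0.1,"z": 0.1,"grip": 0}
    - {"ax": 0,"ay": 0,"az": 0,"x": 0,"y": -0.15,"z": 0,"grip": 0}

```text
clock: 25.5
ee_pos: [0.6106, 0.0562, 0.2225]
ee_rot: [-179.9, 0.5, -167.9]
contact_force: [0.1, -0.7, -0.2]
width: 0.0002
grip_force: 0.0
```

>>> arm_command:
  increments:
    - {"ax": 0,"ay": 0,"az": 0,"x": -0.05,"y": -0.15,"z": 0,"grip": 0}
    - {"ax": 0,"ay": 0,"az": 0,"x": -0.05,"y": -0.15,"z": 0,"grip": 0}
    - {"ax": 0,"ay": 0,"az": 0,"x": -0.05,"y": -0.15,"z": 0,"grip": 0}
    - {"ax": 0,"ay": 0,"az": 0,"x": -0.05,"y": -0.15,"z": 0,"grip": 0}
    - {"ax": 0,"ay": 0,"az": 0,"x": -0.05,"y": -0.15,"z": 0,"grip": 0}
    - {"ax": 0,"ay": 0,"az": 0,"x": 0,"y": 0,"z": 0,"grip": 0}
    - {"ax": 0,"ay": 0,"az": 0,"x": 0,"y": 0,"z": 0,"grip": 0}

```text
clock: 26.2
ee_pos: [0.5325, -0.1708, 0.2174]
ee_rot: [179.9, -0.0, -168.3]
contact_force: [-0.1, -0.4, -0.9]
width: 0.0006
grip_force: 0.0
```

Run:
```python
from h import *
s=vision.get_image('side');t=vision.get_image('top')
R=lambda i,k:cv2.resize(i,None,fx=k,fy=k,interpolation=cv2.INTER_CUBIC)
cv2.imwrite('pics/d6.png',np.hstack([R(s[125:225,270:370],4),R(t[140:240,215:315],4)]))
st=r.get_state();print(st['ee_pos'],st['contact_force'])
```

```text
[ 0.53314653 -0.16913107  0.21751619] [-0.41040356  0.66875641 -0.95326425]
```

```bash
python3 -c "
from cell import r
print(r.hand_in())"
```

```text
the job is handed in; nothing more can be done
None
```

The job is handed in at about 26 s with no verdict shown: the panel was pushed home into the corner, the slim post put in the socket, and the panel pressed at about 12 N for 2.2 s, with readings on the panel never above about 12.5 N; I saved a last picture but did not view it before handing in.

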